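# Hand out the printed wheels to the team trays

## Robot

A 6-joint arm with a two-finger parallel gripper is mounted at the origin on the work surface. World frame = base frame: x ahead of the robot, y to its left, z up, the work surface at z = 0. Lengths are in m, angles in degrees, forces in N, time in s.
With the tool pointing down it reaches from about 0.4 to 0.825 m from the base axis. Payload 7 kg.
Tool frame: the origin (TCP) lies midway between the tips of the shut fingers; the grasp point (between the pads) lies 19 mm behind it (r.grip_point_offset is the z of the grasp point in the tool frame, in m); z points along the fingers, y is the line along which they close (so a half turn about z gives the same grasp; the last joint's range is limited). The gripper opens to 88 mm and grips with 3 to 60 N. Pads are 19 mm wide; open, the fingers measure 130 mm over their backs; the gripper's body (78 mm by 193 mm) begins 47 mm behind the grasp point.
Start: joints at [86.064, 20.546, 0.682, 0, -70.136, -16.507], TCP at [0.236, 0.632, 0.192] pointing down, gripper open.
Joint ranges: [-176.03, 176.03], [-82.01, 121.73], [-58.28, 71.71], [-173.87, 95.51], [-174.79, -0.11], [-173.66, 173.66]. Speed limits (degrees/s): [136.94, 136.94, 172.46, 180, 180, 180].

## Interface

Orientations are given as [roll, pitch, yaw] about the fixed x, y, z axes, in that order (R = Rz(yaw) Ry(pitch) Rx(roll)).
In Python, from plant import r, viewer, recognise, outline_of, pinpoint gives the robot as it stands.
- The arm moves only by the tool move_arm, never from a script. Its argument "targets" is a list of rows, each a list of 2 entries, a list of its own where there are three numbers: the shift along the tool's x, y, z in cm, then the turn, a rotation vector about the tool's x, y, z in rad. A call has 1 to 5 rows; each row is the pose to reach, as a shift and turn from the pose commanded when the call began, along the tool's axes at that moment; what a row does not reach only later rows make up. A row lasts 1/8 s, in which the tool goes at most 62.5 mm and 10.7 degrees, less where a joint would pass 70% of its speed; a pose out of reach is approached as far as the arm can. A call with a gripper value outside its range is refused whole. "jaw" is the finger opening in cm, from 0 to 8.76, set as the call begins (left out, the last holds). The fingers move at their own pace and stop on an object; "squeeze" is the grip in N (left out, the last holds). Time passes only in rows, so rows that repeat a pose let the fingers close. It gives the time, the measured TCP pose, the force, the opening and the grip force at its end, in the units of the state.
- r.get_state(): the state, without advancing time (a new reading comes with each control period).
- viewer.capture(name): name is "scene" or "top" or "wrist"; returns a dict with "image" (480x640x3 uint8, blue, green, red), "intrinsics" (3x3 intrinsics, pixels), "camera_from_world" (4x4, takes a point from world to camera coordinates). Camera axes: x right, y up, looking along -z (the intrinsics and any distortion apply to the point x, -y, -z); pixel columns grow to the right and rows downward; lengths in m; the calibration is good to about 2 mm. The wrist camera is an equidistant fisheye: a pixel r from the principal point sees the ray r / f radians off the axis. A picture is of the moment at which its call begins. There is no depth.
- r.close_job(): hands the job in; it is judged then, once.
Trained networks look in the newest picture that a camera, given by its name, has taken for a name from the list of things; names that differ only in an ending like _2 or _b are one class to them, and where a whole thing is asked for, a point or a joint stands for the part that bears it (a point fixed in the world has none). Each returns a list of dicts, best first, with "score" (0 to 1); they miss things now and then, are a little off and sometimes report something else, mostly with a low value. They report only what shows in the picture. A call takes as long as a camera call. They do not tell look-alikes from the thing itself.
- recognise(label, camera): "box" ([left, top, right, bottom] in pixels, round what is visible of it).
- outline_of(label, camera): "mask" (480x640 bool, what is visible of it) and "box" ([left, top, right, bottom] in pixels, round what is visible of it).
- pinpoint(label, camera): "location" ([row, column] in pixels: a listed point, or the origin of a listed thing).
The state is a dict: "time_s": time; "joints": joint angles; "qd": joint speeds; "joint_torque": joint torques, N m; "tcp_pos": TCP position; "eef_rot": TCP orientation; "contact_force": force on the tool from outside, world axes, zero at the start; "moment": the same for the moment, N m; "gripper_width": finger opening in m; "gripper_force": force on a finger pad.
Only numpy, scipy, OpenCV 4.12 (cv2) and the standard library are available. Lean on these libraries where they do the work, as an engineer would, in place of code of your own. Each camera call takes 0.05 s, during which the arm holds its last target. There are 200 camera calls.

## Task

Four printed robot wheels with black tyres lie among other prints on the red-brown build plate. Put each wheel into the tray of its own colour (lime green, orange, blue, white), lying flat on the tray's floor with the hub up. Leave the lime-green gear and the orange bracket where they are on the plate.

Things in the scene. Friction and masses are not known exactly. Their poses are not given: they have to be found in the camera images.
- wheel_lime: robot wheel, lime-green disc with a black tyre, lying flat, hub up: 62 mm diameter, 16 mm thick, with a round lime-green hub, 24 mm diameter, on its middle, reaching 40 mm above the underside (24 mm of hub to grip). About 45 g, loose, on the build plate. Origin: centre of its underside; z up along the hub; round, yaw does not matter. The plate is 6 mm thick.
- wheel_orange: robot wheel, orange disc with a black tyre, lying flat, hub up: 62 mm diameter, 16 mm thick, with a round orange hub, 24 mm diameter, on its middle, reaching 40 mm above the underside (24 mm of hub to grip). About 45 g, loose, on the build plate. Origin: centre of its underside; z up along the hub; round, yaw does not matter. The plate is 6 mm thick.
- wheel_blue: robot wheel, blue disc with a black tyre, lying flat, hub up: 62 mm diameter, 16 mm thick, with a round blue hub, 24 mm diameter, on its middle, reaching 40 mm above the underside (24 mm of hub to grip). About 45 g, loose, on the build plate. Origin: centre of its underside; z up along the hub; round, yaw does not matter. The plate is 6 mm thick.
- wheel_white: robot wheel, white disc with a black tyre, lying flat, hub up: 62 mm diameter, 16 mm thick, with a round white hub, 24 mm diameter, on its middle, reaching 40 mm above the underside (24 mm of hub to grip). About 45 g, loose, on the build plate. Origin: centre of its underside; z up along the hub; round, yaw does not matter. The plate is 6 mm thick.
- tray_lime: the lime-green team's open square tray, all lime-green, 94 mm square outside, 84 mm inside, rim 16 mm and floor 5 mm above the bench; fixed. A wheel lying flat in it has 11 mm of play to each wall. Two trays stand left of the plate, two right. Nothing near is taller than 50 mm. Origin: centre of its underside, at bench level; x and y along its sides, z up.
- tray_orange: the orange team's open square tray, all orange, 94 mm square outside, 84 mm inside, rim 16 mm and floor 5 mm above the bench; fixed. A wheel lying flat in it has 11 mm of play to each wall. Two trays stand left of the plate, two right. Nothing near is taller than 50 mm. Origin: centre of its underside, at bench level; x and y along its sides, z up.
- tray_blue: the blue team's open square tray, all blue, 94 mm square outside, 84 mm inside, rim 16 mm and floor 5 mm above the bench; fixed. A wheel lying flat in it has 11 mm of play to each wall. Two trays stand left of the plate, two right. Nothing near is taller than 50 mm. Origin: centre of its underside, at bench level; x and y along its sides, z up.
- tray_white: the white team's open square tray, all white, 94 mm square outside, 84 mm inside, rim 16 mm and floor 5 mm above the bench; fixed. A wheel lying flat in it has 11 mm of play to each wall. Two trays stand left of the plate, two right. Nothing near is taller than 50 mm. Origin: centre of its underside, at bench level; x and y along its sides, z up.
- gear: lime-green toothed gear without a tyre or hub, 49 mm diameter, 14 mm thick, lying flat among the wheels on the build plate; about 25 g, loose; it stays. Origin: centre of its underside, z up. The fixed plate is 280 x 360 mm; the six prints lie in two loose rows of three, centres at least 95 mm apart.
- bracket: orange angle bracket among the wheels on the build plate: base 44 mm (x) by 36 mm (y), 8 mm thick, with an 8 mm thick upright along its +x edge, 38 mm high overall; about 30 g, loose; it stays. Origin: centre of its underside, z up.
Mind the look-alikes: they are no part of the job. What is shaped like the wheel_orange but pink is not meant. Of the things shaped like the wheel_blue, the blue one is meant.

How it is judged:
By the outcome, as a careful person would: the job done as asked, in the order asked, and still so for the second after the job is handed in, with the robot touching nothing.
It also fails if it takes over 101 s, if anything falls off the work surface, if the arm or the gripper's body presses on something with over 40 N, if the wrist force passes 120 N, or if a joint passes its speed limit or range.

## Working session

There is one attempt and no reset: what is moved stays moved. The work goes in short steps, Python scripts to look and compute and a tool call to move; the robot and the scene stay as the last step left them, time stands still between calls to the robot, and variables do not carry over. Pictures are saved under pics/ and viewed, at most 14 in all, crops included, and the job is handed in when it is done.

Besides the shell and the picture viewer there is one more tool, called after "Emit:" as name(argument=value, ...) on one line, values as JSON. move_arm: Moves the arm, as the interface text tells. Its arguments: {"type":"object","properties":{"targets":{"type":"array","items":{"type":"array"}},"jaw":{"type":"number"},"squeeze":{"type":"number"}},"required":["targets"]}

```bash
mkdir -p pics; ls; python3 - <<'E'
from plant import r, viewer, recognise, outline_of, pinpoint
import cv2,numpy as np
s=r.get_state();print({k:np.round(s[k],4).tolist() for k in s})
for c in("scene","top"):
    d=viewer.capture(c);cv2.imwrite(f"pics/{c}0.png",d["image"]);print(c,np.round(d["intrinsics"],1).tolist(),np.round(d["camera_from_world"],3).tolist(),[k for k in d])
    for l in["wheel_lime","wheel_orange","wheel_blue","wheel_white","tray_lime","tray_orange","tray_blue","tray_white","gear","bracket"]:
        print(l,[(np.round(x["location"]).tolist(),round(x["score"],2)) for x in pinpoint(l,c)[:3]])
E
```

```text
pics
{'time_s': 0.0, 'joints': [86.0636, 20.5915, 0.6322, -0.02, -70.1358, -16.5056], 'qd': [-0.021, 0.1159, -0.0061, 0.0342, 0.007, 0.0372], 'joint_torque': [0.0003, -58.2714, 29.3054, 6.9976, 0.007, -0.0002], 'tcp_pos': [0.2356, 0.6319, 0.191], 'eef_rot': [179.9035, -0.009, -20.4488], 'contact_force': [0.2333, -0.2623, 0.4049], 'moment': [-0.0246, 0.0433, -0.0057], 'gripper_force': 0.0, 'gripper_width': 0.0876}
scene [[543.2, 0.0, 317.1], [0.0, 543.2, 240.7], [0.0, 0.0, 1.0]] [[-0.0, 1.0, 0.019, -0.002], [-0.645, -0.015, 0.764, 0.263], [0.764, -0.012, 0.645, -1.332], [0.0, 0.0, 0.0, 1.0]] ['image', 'intrinsics', 'camera_from_world']
wheel_lime [([258.0, 319.0], 0.91)]
wheel_orange [([190.0, 437.0], 0.94), ([212.0, 387.0], 0.93), ([273.0, 384.0], 0.75)]
wheel_blue [([311.0, 237.0], 0.92), ([384.0, 146.0], 0.67)]
wheel_white [([321.0, 382.0], 0.58)]
tray_lime [([249.0, 480.0], 0.89)]
tray_orange [([311.0, 108.0], 0.96)]
tray_blue []
tray_white [([247.0, 152.0], 0.92)]
gear [([317.0, 312.0], 0.85)]
bracket [([261.0, 251.0], 0.98), ([312.0, 108.0], 0.27)]
top [[508.1, 0.0, 309.5], [0.0, 508.1, 232.6], [0.0, 0.0, 1.0]] [[0.005, -1.0, -0.029, 0.006], [0.997, 0.002, 0.083, -0.501], [-0.083, -0.03, 0.996, -0.853], [0.0, 0.0, 0.0, 1.0]] ['image', 'intrinsics', 'camera_from_world']
wheel_lime [([252.0, 314.0], 0.73)]
wheel_orange [([385.0, 164.0], 0.75), ([239.0, 247.0], 0.72), ([338.0, 230.0], 0.6)]
wheel_blue [([101.0, 446.0], 0.75), ([173.0, 389.0], 0.64)]
wheel_white [([172.0, 253.0], 0.91)]
tray_lime [([277.0, 142.0], 0.97), ([247.0, 381.0], 0.16)]
tray_orange [([179.0, 500.0], 0.6), ([248.0, 385.0], 0.54)]
tray_blue [([191.0, 129.0], 0.83), ([269.0, 485.0], 0.69)]
tray_white [([271.0, 484.0], 0.6), ([178.0, 388.0], 0.2)]
gear [([171.0, 317.0], 0.63)]
bracket [([245.0, 380.0], 0.92)]
```

View pics/scene0.png

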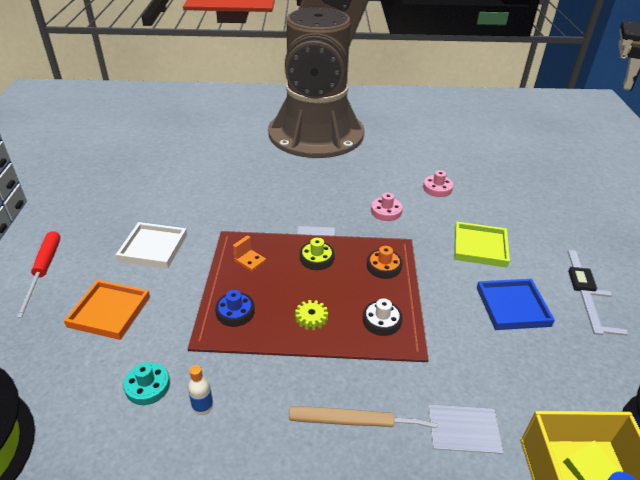

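View pics/top0.png

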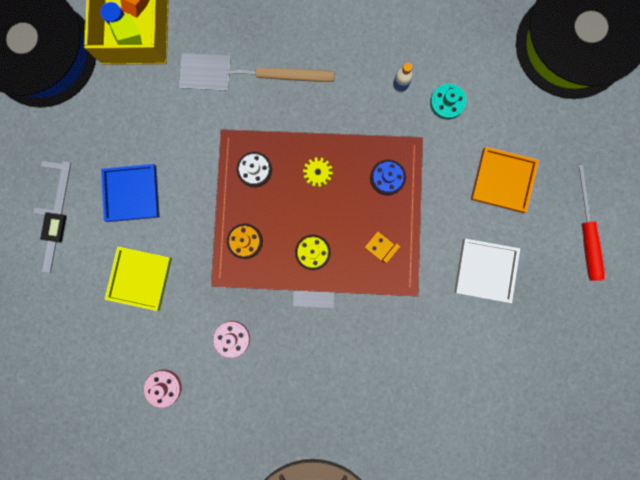

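The two views agree. In the top view the wheels are lime (252,314), orange (239,247), blue (173,389) and white (172,253). The trays are lime (278,138), blue (193,130), orange (180,505) and white (270,488). The pink and teal parts are decoys.

```bash
cat > h.py <<'E'
import numpy as np,cv2
from plant import r,viewer,pinpoint,outline_of
def ray(d,u,v,fish=False):
    K,T=d["intrinsics"],d["camera_from_world"]
    a=np.array([(u-K[0,2])/K[0,0],(v-K[1,2])/K[1,1]])
    if fish:
        t=np.linalg.norm(a);p=np.array([*(a/t*np.sin(t)),np.cos(t)]) if t>1e-9 else np.array([0,0,1.])
    else: p=np.array([*a,1.])
    R=T[:3,:3];return -R.T@T[:3,3],R.T@(np.array([p[0],-p[1],-p[2]])/np.linalg.norm(p))
def tri(rays):
    A=sum(np.eye(3)-np.outer(n,n) for c,n in rays);b=sum((np.eye(3)-np.outer(n,n))@c for c,n in rays)
    p=np.linalg.solve(A,b);return p,max(np.linalg.norm((np.eye(3)-np.outer(n,n))@(p-c)) for c,n in rays)
def atz(ry,z): c,n=ry;return c+n*(z-c[2])/n[2]
E
python3 - <<'E'
from h import *
d={c:viewer.capture(c) for c in("scene","top")}
W={"wheel_lime":((258,319),(252,314)),"wheel_orange":((273,384),(239,247)),"wheel_blue":((311,237),(173,389)),"wheel_white":((321,382),(172,253)),
"tray_lime":((249,480),(278,138)),"tray_orange":((311,108),(180,505)),"tray_blue":((302,515),(193,130)),"tray_white":((247,152),(270,488)),"gear":((317,312),(171,317)),"bracket":((261,251),(245,380))}
for l,g in W.items():
    ry=[]
    for c,(v,u) in zip(d,g):
        o=[x["location"] for x in pinpoint(l,c)]
        o=[x for x in o if np.hypot(x[0]-v,x[1]-u)<14]
        q=o[0] if o else None
        m=[x["mask"] for x in outline_of(l,c)]
        m=[np.argwhere(x).mean(0) for x in m]
        m=[x for x in m if np.hypot(x[0]-v,x[1]-u)<14]
        if l[0]=='t' and m: q=m[0]
        if q is None: print(" none",l,c);q=(v,u)
        ry.append(ray(d[c],q[1],q[0]))
    p,e=tri(ry);print(l,np.round(p,4),round(e,4),"top@z",np.round(atz(ry[1],.006 if l[0]!='t' else .008),4))
E
```

```text
wheel_lime [0.4717 0.0005 0.0134] 0.0017 top@z [ 0.4721 -0.001   0.006 ]
wheel_orange [ 0.4825  0.1218 -0.0057] 0.0015 top@z [0.4819 0.1215 0.006 ]
wheel_blue [ 0.6    -0.1267  0.0015] 0.0035 top@z [ 0.5993 -0.1296  0.006 ]
wheel_white [0.6091 0.1053 0.0014] 0.0059 top@z [0.6084 0.1106 0.006 ]
tray_lime [0.4211 0.3082 0.008 ] 0.0004 top@z [0.4211 0.3085 0.008 ]
tray_orange [ 0.5953 -0.3311  0.0083] 0.0009 top@z [ 0.5952 -0.3302  0.008 ]
tray_blue [0.5721 0.3275 0.0087] 0.0003 top@z [0.5723 0.3281 0.008 ]
tray_white [ 0.4381 -0.2967  0.0099] 0.0007 top@z [ 0.438  -0.2965  0.008 ]
gear [ 0.6061 -0.0092  0.0106] 0.0037 top@z [ 0.607  -0.0054  0.006 ]
bracket [ 0.477  -0.1169  0.0098] 0.001 top@z [ 0.4771 -0.1163  0.006 ]
```

Emit:
move_arm(targets=[[[20,23,0],[0,0,-0.357]],[[20,23,0],[0,0,-0.357]],[[20,23,0],[0,0,-0.357]],[[20,23,0],[0,0,-0.357]],[[20,23,0],[0,0,-0.357]]], jaw=7, squeeze=25)

```text
time_s: 3.82
tcp_pos: [0.3433, 0.345, 0.1923]
eef_rot: [-180.0, -0.0, 0.0]
contact_force: [1.4, -0.2, 0.3]
gripper_width: 0.07
gripper_force: 0.0
```

Emit:
move_arm(targets=[[[12.9,30,0],[0,0,0]],[[12.9,30,0],[0,0,0]],[[12.9,30,0],[0,0,0]],[[12.9,30,0],[0,0,0]],[[12.9,30,0],[0,0,0]]])

```text
time_s: 4.45
tcp_pos: [0.467, 0.0582, 0.1926]
eef_rot: [-180.0, -0.1, 0.0]
contact_force: [0.8, 0.7, 0.4]
gripper_width: 0.07
gripper_force: 0.0
```

```bash
python3 - <<'E'
from h import *
s=r.get_state();print(s["tcp_pos"],s["joints"])
d=viewer.capture("wrist");cv2.imwrite("pics/w1.png",d["image"]);print(d["intrinsics"],d["camera_from_world"])
for l in["wheel_lime","wheel_orange","wheel_blue","wheel_white"]:
    for x in pinpoint(l,"wrist")[:3]:
        v,u=x["location"];print(l,round(u),round(v),round(x["score"],2),np.round(atz(ray(d,u,v,True),.006),4))
E
```

```text
[0.46698569 0.05817039 0.19258718] [ 3.11627795e+01  8.12818105e-01 -2.40809898e+01  1.15237412e-02
 -6.50195108e+01  5.88749709e+01]
[[371.64829954   0.         319.14491884]
 [  0.         371.64829954 241.87214631]
 [  0.           0.           1.        ]] [[ 1.42723778e-03 -9.99998981e-01 -2.45364074e-05  5.68520455e-02]
 [ 9.69213296e-01  1.38934057e-03 -2.46218717e-01 -4.21720472e-01]
 [ 2.46218500e-01  3.27631643e-04  9.69214291e-01 -5.04526781e-01]
 [ 0.00000000e+00  0.00000000e+00  0.00000000e+00  1.00000000e+00]]
wheel_lime 373 214 0.73 [0.4671 0.0014 0.006 ]
wheel_orange 262 194 0.91 [0.4872 0.1164 0.006 ]
wheel_orange 248 338 0.56 [0.32   0.1406 0.006 ]
wheel_blue 564 4 0.78 [ 0.736  -0.2402  0.006 ]
wheel_blue 493 99 0.76 [ 0.5967 -0.1305  0.006 ]
wheel_white 274 70 0.69 [0.6154 0.1039 0.006 ]
```

View pics/w1.png

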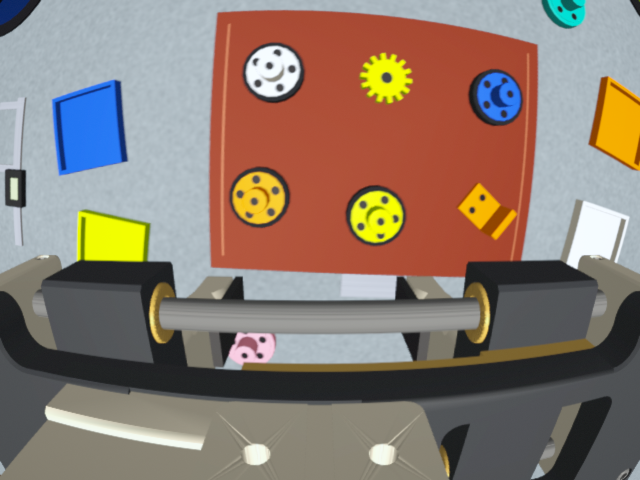

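The wrist picture shows all four wheels clearly: white (274,70), blue (497,97), orange (260,197) and lime (376,214). I'll refine from their tyre outlines in both overhead views.

```bash
python3 - <<'E'
from h import *
d={c:viewer.capture(c) for c in("wrist","top")}
G={"wheel_lime":((376,214),(314,252)),"wheel_orange":((260,197),(247,239)),"wheel_blue":((497,97),(389,173)),"wheel_white":((274,72),(253,172))}
for l,g in G.items():
    ry=[]
    for c,(u,v) in zip(d,g):
        hsv=cv2.cvtColor(d[c]["image"],cv2.COLOR_BGR2HSV)
        k=outline_of(l,c);b=None
        for x in k:
            m=x["mask"].astype(np.uint8);M=cv2.moments(m,True)
            if M["m00"] and np.hypot(M["m10"]/M["m00"]-u,M["m01"]/M["m00"]-v)<14:
                h=cv2.convexHull(cv2.findNonZero(m));M=cv2.moments(h);b=(M["m10"]/M["m00"],M["m01"]/M["m00"]);ar=M["m00"];break
        if b is None: print("none",l,c);continue
        ry.append(ray(d[c],*b,c=="wrist"));print(l,c,np.round(b,1),round(2*np.sqrt(ar/np.pi),1),np.round(atz(ry[-1],.014),4))
    if len(ry)>1: print("   ",np.round(tri(ry)[0],4),tri(ry)[1])
print(r.get_state()["tcp_pos"])
E
```

```text
wheel_lime wrist [375.9 214.8] 60.8 [0.4663 0.0011 0.014 ]
none wheel_lime top
wheel_orange wrist [259.5 196.4] 60.4 [0.4854 0.1192 0.014 ]
none wheel_orange top
wheel_blue wrist [495.5  96.1] 54.9 [ 0.5973 -0.1282  0.014 ]
wheel_blue top [387.7 177.2] 35.8 [ 0.5984 -0.1275  0.014 ]
    [ 0.5975 -0.1272  0.0161] 0.0005444957871294031
wheel_white wrist [273.3  71.8] 61.7 [0.6114 0.1041 0.014 ]
none wheel_white top
[0.46627731 0.06053909 0.19201373]
```

```bash
python3 - <<'E'
from h import *
d={c:viewer.capture(c) for c in("wrist","top")}
im=cv2.imread("pics/top0.png");hsv=cv2.cvtColor(im,cv2.COLOR_BGR2HSV)
for l,w,t in[("lime",(375.9,214.8),(313,252)),("orange",(259.5,196.4),(245,241)),("blue",(495.5,96.1),(388,177)),("white",(273.3,71.8),(254,169))]:
    # non-plate pixels in top view = wheel
    m=np.zeros(im.shape[:2],np.uint8);cv2.circle(m,t,25,1,-1)
    H,S,V=cv2.split(hsv);plate=((H<9)|(H>172))&(S>110)&(V>75)
    m=m*(~plate).astype(np.uint8)
    n,L,st,ce=cv2.connectedComponentsWithStats(m);i=1+st[1:,4].argmax()
    h=cv2.convexHull(cv2.findNonZero((L==i).astype(np.uint8)));M=cv2.moments(h);b=(M["m10"]/M["m00"],M["m01"]/M["m00"])
    rs=[ray(d["wrist"],*w,True),ray(d["top"],*b)]
    p,e=tri(rs);print(l,np.round(b,1),2*np.sqrt(M["m00"]/np.pi),np.round(p,4),round(e,4),np.round(atz(rs[1],.014),4))
print(r.get_state()["tcp_pos"])
E
```

```text
lime [312.4 251.9] 33.935897928490924 [0.4674 0.0029 0.0204] 0.0001 [0.4677 0.0032 0.014 ]
orange [244.2 240.8] 34.29975713230766 [0.486  0.1198 0.0216] 0.0009 [0.4866 0.1219 0.014 ]
blue [387.5 177. ] 34.62304191384916 [ 0.5982 -0.1273  0.0137] 0.0005 [ 0.5987 -0.1273  0.014 ]
white [254.  169.1] 34.262616074167774 [0.6012 0.0991 0.0656] 0.001 [0.6131 0.1065 0.014 ]
[0.46629955 0.06031448 0.19195029]
```

Emit:
move_arm(targets=[[[0.1,5.8,4],[0,0,0]],[[0.1,5.8,8],[0,0,0]],[[0.1,5.8,13],[0,0,0]],[[0.1,5.8,15.5],[0,0,0]],[[0.1,5.8,16.5],[0,0,0]]])

```text
time_s: 5.92
tcp_pos: [0.4665, 0.0016, 0.0256]
eef_rot: [179.9, 0.1, -0.0]
contact_force: [-0.1, -0.2, 1.2]
gripper_width: 0.07
gripper_force: 0.0
```

Emit:
move_arm(targets=[[[0,0,0],[0,0,0]],[[0,0,0],[0,0,0]],[[0,0,0],[0,0,0]],[[0,0,0],[0,0,0]],[[0,0,0],[0,0,0]]], jaw=0.5)

```text
time_s: 6.55
tcp_pos: [0.4675, 0.0021, 0.0273]
eef_rot: [-180.0, -0.0, 0.0]
contact_force: [-0.6, -0.6, -0.4]
gripper_width: 0.0257
gripper_force: 0.0
```

Emit:
move_arm(targets=[[[0,0,0],[0,0,0]],[[0,0,0],[0,0,0]],[[0,0,-3],[0,0,0]],[[0,0,-8],[0,0,0]],[[0,0,-8],[0,0,0]]])

```text
time_s: 7.18
tcp_pos: [0.47, 0.0029, 0.1106]
eef_rot: [-179.9, -0.4, 0.0]
contact_force: [0.1, 0.5, -0.2]
gripper_width: 0.0052
gripper_force: 0.0
```

Emit:
move_arm(targets=[[[-0.7,-5,0],[0,0,0]],[[-1.6,-11,0],[0,0,0]],[[-2.5,-17,0],[0,0,0]],[[-3.5,-23,0],[0,0,0]],[[-4.4,-29,0],[0,0,0]]])

```text
time_s: 7.8
tcp_pos: [0.4223, 0.2937, 0.1065]
eef_rot: [180.0, 0.0, 0.0]
contact_force: [1.8, 0.1, 1.0]
gripper_width: 0.0052
gripper_force: 0.0
```

```bash
python3 - <<'E'
from h import *
d=viewer.capture("wrist");cv2.imwrite("pics/w2.png",d["image"]);s=r.get_state();print(s["tcp_pos"],s["gripper_width"],s["gripper_force"])
E
```

```text
[0.4230153  0.29995119 0.10674015] 0.005317788913815369 0.0
```

View pics/w2.png

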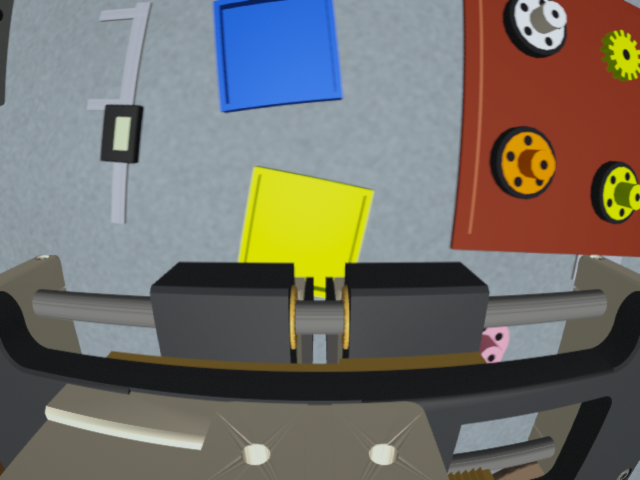

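The fingers closed empty: the lime wheel is still on the plate at (615,193). I'll check the wrist calibration against the trays and re-measure the wheels.

```bash
cat >> h.py <<'E'
def proj(d,p,fish=False):
    T,K=d["camera_from_world"],d["intrinsics"];q=T[:3,:3]@p+T[:3,3];x,y,z=q[0],-q[1],-q[2]
    if fish:
        rr=np.hypot(x,y);t=np.arctan2(rr,z);return K[0,0]*t*x/rr+K[0,2],K[1,1]*t*y/rr+K[1,2]
    return K[0,0]*x/z+K[0,2],K[1,1]*y/z+K[1,2]
E
python3 - <<'E'
from h import *
d={c:viewer.capture(c) for c in("wrist","top","scene")}
cv2.imwrite("pics/t2.png",d["top"]["image"]);cv2.imwrite("pics/s2.png",d["scene"]["image"])
s=r.get_state();print(s["tcp_pos"])
print("tcp px",{c:np.round(proj(d[c],s["tcp_pos"],c=="wrist")) for c in d})
for n,p in dict(limetray=(.421,.308,.005),bluetray=(.572,.3275,.005),orangehub=(.486,.1205,.046),limehub=(.467,.002,.046)).items(): print(n,{c:np.round(proj(d[c],np.array(p),c=="wrist")) for c in d})
t=np.hstack([cv2.resize(d["scene"]["image"][180:330,360:560],(600,450)) ]);cv2.imwrite("pics/s2c.png",t)
E
```

```text
[0.42244006 0.29268373 0.10596115]
tcp px {'wrist': array([331., 272.]), 'top': array([125., 278.]), 'scene': array([485., 202.])}
limetray {'wrist': array([308., 234.]), 'top': array([139., 278.]), 'scene': array([481., 246.])}
bluetray {'wrist': array([284.,  48.]), 'top': array([131., 193.]), 'scene': array([514., 305.])}
orangehub {'wrist': array([550., 166.]), 'top': array([242., 240.]), 'scene': array([386., 250.])}
limehub {'wrist': array([641., 199.]), 'top': array([313., 251.]), 'scene': array([317., 242.])}
```

View pics/s2.png

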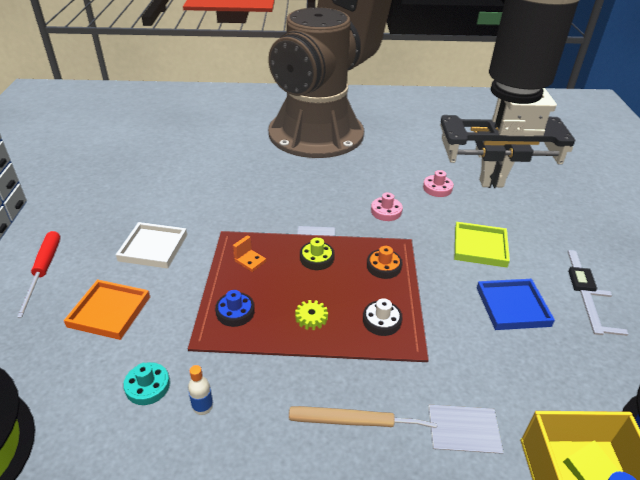

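The scene view shows the shut fingertips near (494,187), but the reported TCP projects to (485,202). I'll look at that mismatch up close.

```bash
python3 - <<'E'
import cv2,numpy as np
a=cv2.resize(cv2.imread("pics/s2.png")[110:230,430:590],(800,600),interpolation=cv2.INTER_CUBIC)[:, :400]
a=cv2.resize(cv2.imread("pics/s2.png")[130:230,440:560],(400,333),interpolation=cv2.INTER_CUBIC)
b=cv2.resize(cv2.imread("pics/t2.png")[200:340,60:228],(400,333),interpolation=cv2.INTER_CUBIC)
c=cv2.resize(cv2.imread("pics/w2.png")[230:330,260:380],(300,250),interpolation=cv2.INTER_CUBIC)
o=np.zeros((583,800,3),np.uint8);o[:333,:400]=a;o[:333,400:]=b;o[333:,:300]=c
cv2.imwrite("pics/c2.png",o)
E
```

```text
(no output)
```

View pics/c2.png

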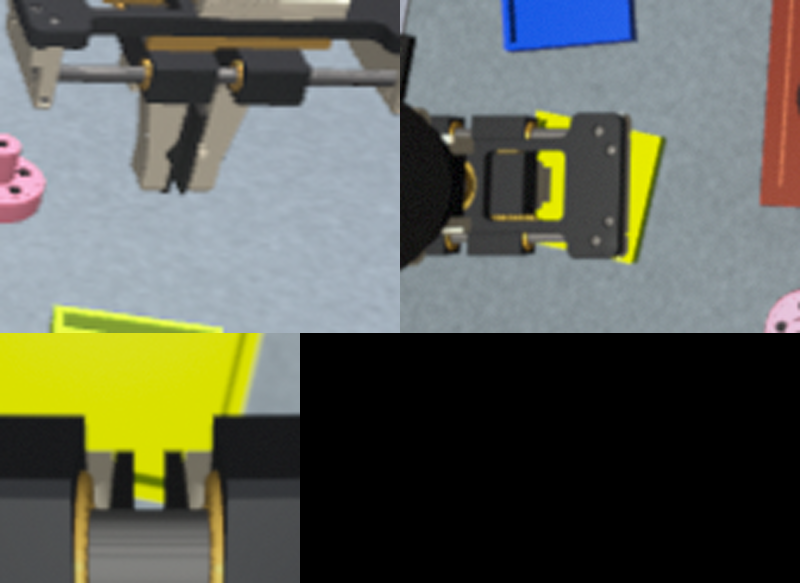

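```bash
python3 - <<'E'
from h import *
d={c:viewer.capture(c) for c in("wrist","scene","top")};s=r.get_state();t=s["tcp_pos"];print(t,s["joints"])
cv2.imwrite("pics/w3.png",d["wrist"]["image"]);cv2.imwrite("pics/s3.png",d["scene"]["image"])
T=d["wrist"]["camera_from_world"];print("cam pos",-T[:3,:3].T@T[:3,3])
p,e=tri([ray(d["wrist"],320,277,True),ray(d["scene"],493.4,187)]);print("tip",p,e)
print(atz(ray(d["scene"],493.4,187),.106),atz(ray(d["scene"],493.4,187),.146))
# check scene: where would points along tool axis project
for z in(0,.02,.04,.06,.08):print(z,np.round(proj(d["scene"],t+[0,0,z]),1),np.round(proj(d["wrist"],t+[0,0,z],True),1))
for l in["tray_lime","tray_blue"]:
    for x in outline_of(l,"wrist")[:2]:
        h=cv2.convexHull(cv2.findNonZero(x["mask"].astype(np.uint8)));M=cv2.moments(h);b=(M["m10"]/M["m00"],M["m01"]/M["m00"]);print(l,np.round(b),atz(ray(d["wrist"],*b,True),.008))
E
```

```text
[0.42312035 0.29089836 0.10654258] [ 5.64362707e+01  9.73542859e+00 -2.62693237e+01 -9.12399856e-03
 -5.40541530e+01  3.35304752e+01]
cam pos [0.48882456 0.29257923 0.29834526]
tip [0.43503356 0.2930941  0.14677884] 0.0015767224671518667
[0.37622642 0.31856087 0.106     ] [0.43503063 0.29475996 0.146     ]
0 [484.3 201.9] [321.1 271.1]
0.02 [486.8 192.4] [321.4 284.2]
0.04 [489.5 182.7] [321.8 300.2]
0.06 [492.1 172.7] [322.2 320.3]
0.08 [494.9 162.4] [322.8 345.9]
tray_lime [303. 228.] [0.42595034 0.30460794 0.008     ]
tray_blue [276.  53.] [0.56529644 0.32594458 0.008     ]
```

Emit:
move_arm(targets=[[[4.5,27,-5],[0,0,0]],[[4.5,27,-5],[0,0,0]],[[4.5,27,-5],[0,0,0]],[[4.5,27,-5],[0,0,0]],[[4.5,27,-5],[0,0,0]]])

```text
time_s: 8.88
tcp_pos: [0.4683, 0.0187, 0.1579]
eef_rot: [-180.0, -0.1, -0.2]
contact_force: [0.5, -0.8, -0.2]
gripper_width: 0.0047
gripper_force: 0.0
```

```bash
python3 - <<'E'
from h import *
d={c:viewer.capture(c) for c in("top","scene","wrist")};s=r.get_state();t=s["tcp_pos"];print(t)
T=d["wrist"]["camera_from_world"];print("cam pos",-T[:3,:3].T@T[:3,3])
print("init tip proj",proj(d["scene"],np.array([.2356,.6319,.191])))
q=proj(d["scene"],t);print("scene",q,"wrist",proj(d["wrist"],t,True))
for l in["wheel_orange","wheel_lime","wheel_blue","wheel_white"]:
    for x in outline_of(l,"wrist")[:2]:
        h=cv2.convexHull(cv2.findNonZero(x["mask"].astype(np.uint8)));M=cv2.moments(h);b=(M["m10"]/M["m00"],M["m01"]/M["m00"]);print(l,np.round(b),atz(ray(d["wrist"],*b,True),.014))
x0,y0=int(q[0])-60,int(q[1])-65
a=d["scene"]["image"].copy();cv2.drawMarker(a,(int(q[0]),int(q[1])),(255,0,255),0,5)
a=cv2.resize(a[y0:y0+100,x0:x0+120],(480,400),interpolation=cv2.INTER_CUBIC)
b=cv2.resize(cv2.imread("pics/scene0.png")[20:110,580:640],(266,400),interpolation=cv2.INTER_CUBIC)
cv2.imwrite("pics/c3.png",np.hstack([a,b]));print(x0,y0)
E
```

```text
[0.46832315 0.02003766 0.15736252]
cam pos [0.53440798 0.01801022 0.35033352]
init tip proj (np.float64(648.9323851469372), np.float64(110.80508857042076))
scene (np.float64(329.8305852196351), np.float64(190.15972079324172)) wrist (np.float64(315.7962023576588), np.float64(272.01735557885195))
wheel_orange [ 46. 134.] [0.57092854 0.31535963 0.014     ]
wheel_lime [337. 224.] [0.46594573 0.00123761 0.014     ]
wheel_blue [474.  90.] [ 0.59664461 -0.12850786  0.014     ]
wheel_blue [555.   5.] [ 0.70794718 -0.23427542  0.014     ]
wheel_white [225.  70.] [0.61129712 0.10394635 0.014     ]
269 125
```

View pics/c3.png

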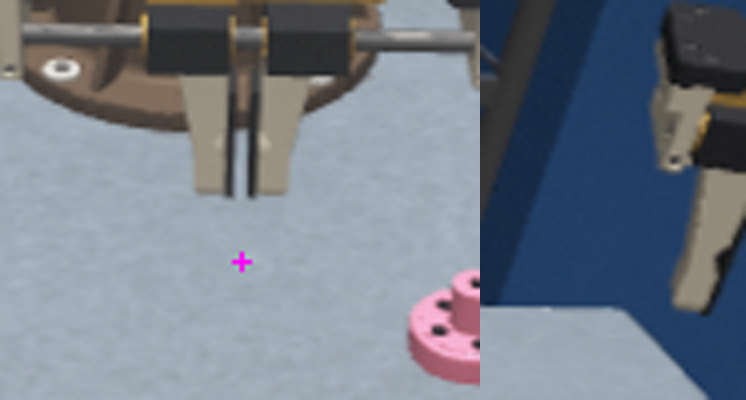

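The fingertips sit about 17 px (~39 mm) above the reported TCP in every view, with the column matching. The fingers are effectively shorter than the tool frame says, so I'll go lower, in a guarded way.

Emit:
move_arm(targets=[[[-0.2,1.8,5],[0,0,0]],[[-0.2,1.8,10],[0,0,0]],[[-0.2,1.8,13],[0,0,0]],[[-0.2,1.8,14],[0,0,0]],[[-0.2,1.8,14],[0,0,0]]], jaw=7)

```text
time_s: 9.85
tcp_pos: [0.4664, 0.0045, 0.0169]
eef_rot: [180.0, 0.0, 0.1]
contact_force: [0.3, -0.2, 0.2]
gripper_width: 0.049
gripper_force: 0.0
```

```bash
python3 - <<'E'
from h import *
d={c:viewer.capture(c) for c in("scene","wrist")};s=r.get_state();t=s["tcp_pos"];print(t,s["contact_force"],s["gripper_width"],r.grip_point_offset)
q=proj(d["scene"],t)
for z in(0,.02,.03,.04,.05):print(z,np.round(proj(d["scene"],t+[.0095,0,z]),1))
x0,y0=int(q[0])-60,int(q[1])-70;print(x0,y0)
a=cv2.resize(d["scene"]["image"][y0:y0+100,x0:x0+120],(480,400),interpolation=cv2.INTER_CUBIC)
b=cv2.resize(d["wrist"]["image"][180:360,240:400],(320,360))
o=np.zeros((400,800,3),np.uint8);o[:,:480]=a;o[:360,480:]=b;cv2.imwrite("pics/c4.png",o)
E
```

```text
[0.46733042 0.00467204 0.01804886] [ 0.65114766 -0.0501007  -0.01301696] 0.05764957713088564 -0.0188
0 [318.5 258. ]
0.02 [318.7 249.5]
0.03 [318.8 245.1]
0.04 [318.9 240.7]
0.05 [319.1 236.2]
258 184
```

View pics/c4.png

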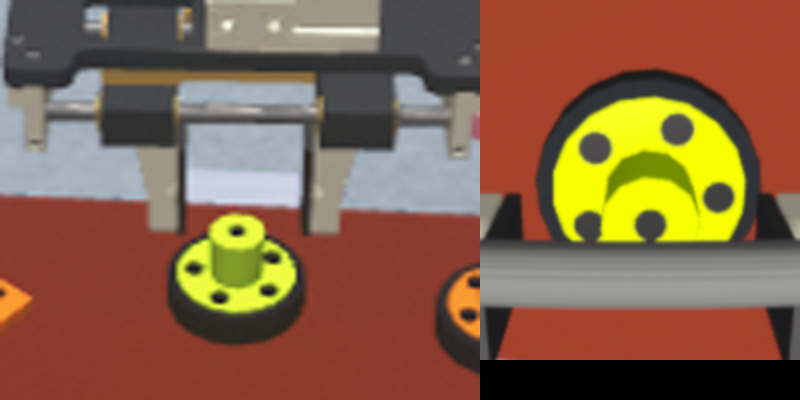

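The picture shows the fingertips level with the hub top (scene row 242), which confirms an offset of about 37 mm. I need to go about 28 mm further down.

Emit:
move_arm(targets=[[[0,0.3,1],[0,0,0]],[[0,0.3,2],[0,0,0]],[[0,0.3,2.5],[0,0,0]],[[0,0.3,2.8],[0,0,0]],[[0,0.3,2.8],[0,0,0]]])

```text
time_s: 10.58
tcp_pos: [0.4663, 0.001, -0.0113]
eef_rot: [180.0, 0.0, 0.0]
contact_force: [-0.5, -0.1, -0.6]
gripper_width: 0.0699
gripper_force: 0.0
```

Emit:
move_arm(targets=[[[0,0,0],[0,0,0]],[[0,0,0],[0,0,0]],[[0,0,0],[0,0,0]],[[0,0,0],[0,0,0]],[[0,0,0],[0,0,0]]], jaw=0.5)

```text
time_s: 11.2
tcp_pos: [0.4664, 0.0011, -0.011]
eef_rot: [-180.0, -0.0, 0.0]
contact_force: [-0.3, 0.3, -0.5]
gripper_width: 0.0256
gripper_force: 0.6
```

Emit:
move_arm(targets=[[[0,0,0],[0,0,0]],[[0,0,0],[0,0,0]],[[0,0,0],[0,0,0]]])

```text
time_s: 11.58
tcp_pos: [0.4664, 0.001, -0.011]
eef_rot: [180.0, -0.0, 0.0]
contact_force: [-0.9, -0.0, 1.0]
gripper_width: 0.0233
gripper_force: 25.0
```

Emit:
move_arm(targets=[[[0,0,-4],[0,0,0]],[[0,0,-7],[0,0,0]],[[-1.2,-7,-7],[0,0,0]],[[-2,-13,-7],[0,0,0]],[[-2.8,-19,-7],[0,0,0]]])

```text
time_s: 12.2
tcp_pos: [0.4385, 0.1881, 0.0593]
eef_rot: [-180.0, -0.0, -0.0]
contact_force: [1.3, 1.2, -0.1]
gripper_width: 0.0237
gripper_force: 25.0
```

Emit:
move_arm(targets=[[[-0.9,-6,0],[0,0,0]],[[-1.7,-10.5,0],[0,0,0]],[[-1.7,-11.6,0],[0,0,0]],[[-1.7,-11.6,3],[0,0,0]],[[-1.7,-11.6,5],[0,0,0]]])

```text
time_s: 12.82
tcp_pos: [0.4214, 0.3016, 0.0078]
eef_rot: [180.0, 0.1, -0.0]
contact_force: [-0.0, 0.3, -0.0]
gripper_width: 0.0231
gripper_force: 25.0
```

Emit:
move_arm(targets=[[[0,0,0.5],[0,0,0]],[[0,0,1.2],[0,0,0]],[[0,0,1.7],[0,0,0]],[[0,0,2.0],[0,0,0]],[[0,0,2.0],[0,0,0]]])

```text
time_s: 13.45
tcp_pos: [0.422, 0.3025, -0.011]
eef_rot: [-180.0, -0.0, 0.0]
contact_force: [0.6, -0.7, -0.4]
gripper_width: 0.0236
gripper_force: 25.0
```

Emit:
move_arm(targets=[[[0,0,0],[0,0,0]],[[0,0,0],[0,0,0]],[[0,0,0],[0,0,0]],[[0,0,0],[0,0,0]]], jaw=6)

```text
time_s: 13.95
tcp_pos: [0.4219, 0.3025, -0.011]
eef_rot: [-180.0, -0.0, 0.0]
contact_force: [0.7, -0.5, 0.3]
gripper_width: 0.0566
gripper_force: 0.0
```

Emit:
move_arm(targets=[[[0,0,-5],[0,0,0]],[[0,0,-9],[0,0,0]],[[1.2,6,-9],[0,0,0]],[[2.4,12,-9],[0,0,0]],[[4,17,-9],[0,0,0]]])

```text
time_s: 14.58
tcp_pos: [0.4617, 0.1307, 0.0793]
eef_rot: [-180.0, -0.0, 0.0]
contact_force: [1.5, 0.1, 0.0]
gripper_width: 0.0604
gripper_force: 0.0
```

Emit:
move_arm(targets=[[[2.4,1.2,0],[0,0,0]],[[2.4,1.2,2],[0,0,0]],[[2.4,1.2,3],[0,0,0]]])

```text
time_s: 14.95
tcp_pos: [0.4855, 0.1198, 0.0481]
eef_rot: [180.0, 0.1, -0.0]
contact_force: [-0.4, 0.8, 0.0]
gripper_width: 0.0599
gripper_force: 0.0
```

```bash
python3 - <<'E'
from h import *
d={c:viewer.capture(c) for c in("scene","wrist","top")};s=r.get_state();t=s["tcp_pos"];print(t)
for l in["wheel_orange","wheel_lime"]:
  for c in("wrist","top"):
    for x in outline_of(l,c)[:3]:
        h=cv2.convexHull(cv2.findNonZero(x["mask"].astype(np.uint8)));M=cv2.moments(h);b=(M["m10"]/M["m00"],M["m01"]/M["m00"]);print(l,c,np.round(b),atz(ray(d[c],*b,c=="wrist"),.014))
a=cv2.resize(d["scene"]["image"][190:290,360:520],(480,300),interpolation=cv2.INTER_CUBIC)
b=cv2.resize(d["wrist"]["image"][120:360,200:440],(300,300))
cv2.imwrite("pics/c5.png",np.hstack([a,b]))
E
```

```text
[0.48546801 0.12041463 0.04866795]
wheel_orange wrist [319. 253.] [0.48595339 0.11921    0.014     ]
wheel_orange top [231. 338.] [0.31897944 0.14224254 0.014     ]
wheel_orange top [162. 388.] [0.23453805 0.25835169 0.014     ]
wheel_lime wrist [623. 113.] [ 0.59598767 -0.11552135  0.014     ]
wheel_lime top [147. 288.] [0.40415894 0.28940934 0.014     ]
```

View pics/c5.png

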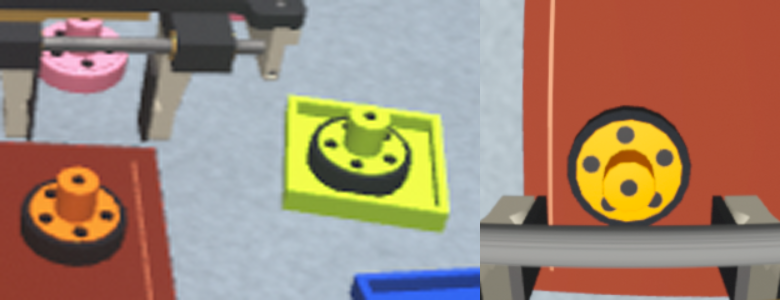

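Lime lies flat in its tray. The orange wheel is aligned under the gripper.

Emit:
move_arm(targets=[[[0,0.1,3],[0,0,0]],[[0,0.1,5],[0,0,0]],[[0,0.1,5.9],[0,0,0]],[[0,0.1,5.9],[0,0,0]]])

```text
time_s: 15.8
tcp_pos: [0.4859, 0.1196, -0.0101]
eef_rot: [180.0, 0.0, 0.0]
contact_force: [-0.5, -0.2, 0.5]
gripper_width: 0.0598
gripper_force: 0.0
```

Emit:
move_arm(targets=[[[0,0,0],[0,0,0]],[[0,0,0],[0,0,0]],[[0,0,0],[0,0,0]],[[0,0,0],[0,0,0]],[[0,0,0],[0,0,0]]], jaw=0.5)

```text
time_s: 16.42
tcp_pos: [0.486, 0.1195, -0.0098]
eef_rot: [-180.0, -0.0, 0.0]
contact_force: [-1.2, 0.4, 3.3]
gripper_width: 0.0233
gripper_force: 25.0
```

Emit:
move_arm(targets=[[[0,0,0],[0,0,0]],[[0,0,0],[0,0,0]],[[0,0,-4],[0,0,0]],[[0,0,-9],[0,0,0]],[[0,0,-9],[0,0,0]]])

```text
time_s: 17.05
tcp_pos: [0.4884, 0.121, 0.0835]
eef_rot: [-179.8, -0.4, 0.0]
contact_force: [-0.8, -0.5, -1.9]
gripper_width: 0.0232
gripper_force: 25.0
```

Emit:
move_arm(targets=[[[1.2,5,0],[0,0,0]],[[2.6,11,0],[0,0,0]],[[4,17,0],[0,0,0]],[[5.4,23,0],[0,0,0]],[[6.8,28,0],[0,0,0]]])

```text
time_s: 17.68
tcp_pos: [0.5536, -0.1627, 0.0788]
eef_rot: [-180.0, 0.1, -0.0]
contact_force: [1.0, 0.6, -0.7]
gripper_width: 0.0232
gripper_force: 25.0
```

Emit:
move_arm(targets=[[[1.4,6,0],[0,0,0]],[[2.8,12,0],[0,0,0]],[[4.1,17,0],[0,0,0]],[[4.1,17,2],[0,0,0]],[[4.1,17,5],[0,0,0]]])

```text
time_s: 18.3
tcp_pos: [0.5948, -0.3315, 0.0284]
eef_rot: [-180.0, -0.0, -0.1]
contact_force: [-0.4, -0.5, -1.7]
gripper_width: 0.0232
gripper_force: 25.0
```

Emit:
move_arm(targets=[[[0,0,0],[0,0,0]],[[0,0,2],[0,0,0]]])

```text
time_s: 18.55
tcp_pos: [0.5965, -0.3309, 0.0114]
eef_rot: [179.9, -0.1, 0.1]
contact_force: [-0.1, 0.3, -0.5]
gripper_width: 0.0234
gripper_force: 25.0
```

Emit:
move_arm(targets=[[[0,0,1],[0,0,0]],[[0,0,1.7],[0,0,0]],[[0,0,2.0],[0,0,0]],[[0,0,2.0],[0,0,0]]])

```text
time_s: 19.05
tcp_pos: [0.5952, -0.3305, -0.0097]
eef_rot: [180.0, -0.0, 0.0]
contact_force: [0.0, -0.4, -0.8]
gripper_width: 0.0233
gripper_force: 25.0
```

Emit:
move_arm(targets=[[[0,0,0],[0,0,0]],[[0,0,0],[0,0,0]],[[0,0,0],[0,0,0]],[[0,0,0],[0,0,0]]], jaw=6)

```text
time_s: 19.55
tcp_pos: [0.5951, -0.3305, -0.0099]
eef_rot: [180.0, -0.0, 0.0]
contact_force: [-0.4, 0.5, 0.1]
gripper_width: 0.0569
gripper_force: 0.0
```

Emit:
move_arm(targets=[[[0,0,-5],[0,0,0]],[[0,0,-9],[0,0,0]],[[0.2,-6,-9],[0,0,0]],[[0.2,-12,-9],[0,0,0]],[[0.2,-18,-9],[0,0,0]]])

```text
time_s: 20.18
tcp_pos: [0.5969, -0.1489, 0.0802]
eef_rot: [-180.0, -0.0, -0.0]
contact_force: [0.9, 0.2, -0.3]
gripper_width: 0.06
gripper_force: 0.0
```

Emit:
move_arm(targets=[[[0,-2.3,0],[0,0,0]],[[0,-2.3,2],[0,0,0]],[[0,-2.3,3],[0,0,0]]])

```text
time_s: 20.55
tcp_pos: [0.5965, -0.127, 0.0492]
eef_rot: [-180.0, 0.1, 0.0]
contact_force: [0.5, -0.6, -0.5]
gripper_width: 0.0601
gripper_force: 0.0
```

```bash
python3 - <<'E'
from h import *
d={c:viewer.capture(c) for c in("scene","wrist")};s=r.get_state();t=s["tcp_pos"];print(t)
for l in["wheel_blue"]:
  for c in("wrist",):
    for x in outline_of(l,c)[:3]:
        h=cv2.convexHull(cv2.findNonZero(x["mask"].astype(np.uint8)));M=cv2.moments(h);b=(M["m10"]/M["m00"],M["m01"]/M["m00"]);print(l,c,np.round(b),atz(ray(d[c],*b,c=="wrist"),.014))
a=cv2.resize(d["scene"]["image"][220:360,50:275],(480,300),interpolation=cv2.INTER_CUBIC)
b=cv2.resize(d["wrist"]["image"][120:360,200:440],(300,300))
cv2.imwrite("pics/c6.png",np.hstack([a,b]))
E
```

```text
[ 0.59602418 -0.12771617  0.04874585]
wheel_blue wrist [482.  50.] [ 0.73180608 -0.23295359  0.014     ]
wheel_blue wrist [320. 252.] [ 0.59748084 -0.12893088  0.014     ]
```

View pics/c6.png

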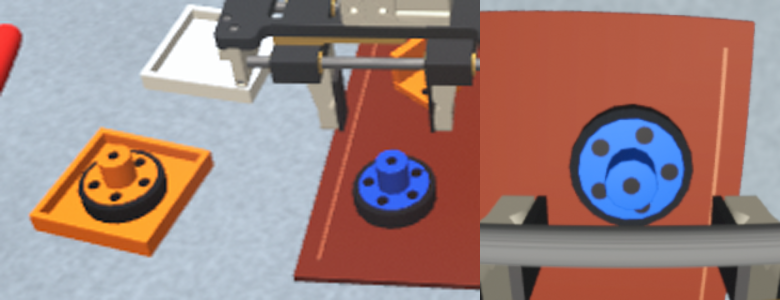

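Orange is flat in its tray. The blue wheel is centred under the gripper.

Emit:
move_arm(targets=[[[0.1,0.1,3],[0,0,0]],[[0.1,0.1,5],[0,0,0]],[[0.1,0.1,5.9],[0,0,0]],[[0.1,0.1,5.9],[0,0,0]]])

```text
time_s: 21.2
tcp_pos: [0.598, -0.1289, -0.0091]
eef_rot: [180.0, 0.0, -0.0]
contact_force: [-0.2, 0.4, -0.3]
gripper_width: 0.06
gripper_force: 0.0
```

Emit:
move_arm(targets=[[[0,0,0],[0,0,0]],[[0,0,0],[0,0,0]],[[0,0,0],[0,0,0]],[[0,0,0],[0,0,0]],[[0,0,0],[0,0,0]]], jaw=0.5)

```text
time_s: 21.82
tcp_pos: [0.5981, -0.1285, -0.0088]
eef_rot: [180.0, -0.0, 0.0]
contact_force: [0.1, 0.9, 1.4]
gripper_width: 0.0229
gripper_force: 25.0
```

Emit:
move_arm(targets=[[[0,0,0],[0,0,0]],[[0,0,0],[0,0,0]],[[0,0,-4],[0,0,0]],[[0,0,-9],[0,0,0]],[[0,0,-9],[0,0,0]]])

```text
time_s: 22.45
tcp_pos: [0.601, -0.1285, 0.0852]
eef_rot: [180.0, -0.4, 0.0]
contact_force: [-0.1, -0.4, -0.8]
gripper_width: 0.0234
gripper_force: 25.0
```

Emit:
move_arm(targets=[[[-0.3,-5,0],[0,0,0]],[[-0.6,-11,0],[0,0,0]],[[-0.9,-17,0],[0,0,0]],[[-1.2,-23,0],[0,0,0]],[[-1.5,-28,0],[0,0,0]]])

```text
time_s: 23.08
tcp_pos: [0.5821, 0.1536, 0.08]
eef_rot: [180.0, 0.1, 0.0]
contact_force: [0.7, 0.2, -0.1]
gripper_width: 0.023
gripper_force: 25.0
```

Emit:
move_arm(targets=[[[-0.3,-6,0],[0,0,0]],[[-0.6,-12,0],[0,0,0]],[[-1,-17.6,0],[0,0,0]],[[-1,-17.6,2],[0,0,0]],[[-1,-17.6,5],[0,0,0]]])

```text
time_s: 23.7
tcp_pos: [0.5725, 0.3288, 0.0298]
eef_rot: [-180.0, -0.0, 0.1]
contact_force: [0.2, -0.4, -1.1]
gripper_width: 0.0235
gripper_force: 25.0
```

Emit:
move_arm(targets=[[[0,0,0],[0,0,0]],[[0,0,2],[0,0,0]]])

```text
time_s: 23.95
tcp_pos: [0.5742, 0.3283, 0.0125]
eef_rot: [-179.9, -0.1, 0.0]
contact_force: [-0.5, -0.3, -0.4]
gripper_width: 0.0235
gripper_force: 25.0
```

Emit:
move_arm(targets=[[[0,0,1],[0,0,0]],[[0,0,1.7],[0,0,0]],[[0,0,2.0],[0,0,0]],[[0,0,2.0],[0,0,0]]])

```text
time_s: 24.45
tcp_pos: [0.573, 0.3276, -0.0088]
eef_rot: [-180.0, -0.0, 0.0]
contact_force: [0.4, 0.6, -0.2]
gripper_width: 0.0232
gripper_force: 25.0
```

Emit:
move_arm(targets=[[[0,0,0],[0,0,0]],[[0,0,0],[0,0,0]],[[0,0,0],[0,0,0]],[[0,0,0],[0,0,0]]], jaw=6)

```text
time_s: 24.95
tcp_pos: [0.573, 0.3276, -0.0089]
eef_rot: [-180.0, -0.0, 0.0]
contact_force: [-0.2, 0.7, -0.5]
gripper_width: 0.0568
gripper_force: 0.0
```

Emit:
move_arm(targets=[[[0,0,-5],[0,0,0]],[[0,0,-9],[0,0,0]],[[1.2,6,-9],[0,0,0]],[[2.4,12,-9],[0,0,0]],[[3.6,18,-9],[0,0,0]]])

```text
time_s: 25.58
tcp_pos: [0.6091, 0.1461, 0.0813]
eef_rot: [-180.0, -0.0, 0.1]
contact_force: [1.4, 0.3, -0.4]
gripper_width: 0.06
gripper_force: 0.0
```

Emit:
move_arm(targets=[[[0.3,4.3,0],[0,0,0]],[[0.3,4.3,2],[0,0,0]],[[0.3,4.3,3],[0,0,0]]])

```text
time_s: 25.95
tcp_pos: [0.6115, 0.1037, 0.0502]
eef_rot: [180.0, 0.1, -0.1]
contact_force: [0.4, 0.6, 0.5]
gripper_width: 0.0601
gripper_force: 0.0
```

```bash
python3 - <<'E'
from h import *
d={c:viewer.capture(c) for c in("scene","wrist")};s=r.get_state();t=s["tcp_pos"];print(t)
for l in["wheel_white"]:
  for c in("wrist",):
    for x in outline_of(l,c)[:3]:
        h=cv2.convexHull(cv2.findNonZero(x["mask"].astype(np.uint8)));M=cv2.moments(h);b=(M["m10"]/M["m00"],M["m01"]/M["m00"]);print(l,c,np.round(b),atz(ray(d[c],*b,c=="wrist"),.014))
a=cv2.resize(d["scene"]["image"][220:360,350:575],(480,300),interpolation=cv2.INTER_CUBIC)
b=cv2.resize(d["wrist"]["image"][120:360,200:440],(300,300))
cv2.imwrite("pics/c7.png",np.hstack([a,b]))
E
```

```text
[0.61108966 0.10446271 0.04974467]
wheel_white wrist [318. 252.] [0.6120748  0.10409123 0.014     ]
```

View pics/c7.png

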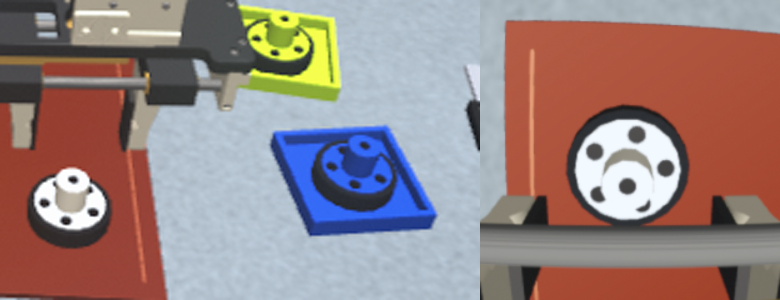

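Blue is placed. The white wheel is aligned.

Emit:
move_arm(targets=[[[0.1,0,3],[0,0,0]],[[0.1,0,5],[0,0,0]],[[0.1,0,6],[0,0,0]],[[0.1,0,6],[0,0,0]]])

```text
time_s: 26.6
tcp_pos: [0.6129, 0.1049, -0.0091]
eef_rot: [180.0, 0.0, 0.1]
contact_force: [0.3, 0.2, -0.8]
gripper_width: 0.0596
gripper_force: 0.0
```

Emit:
move_arm(targets=[[[0,0,0],[0,0,0]],[[0,0,0],[0,0,0]],[[0,0,0],[0,0,0]],[[0,0,0],[0,0,0]],[[0,0,0],[0,0,0]]], jaw=0.5)

```text
time_s: 27.22
tcp_pos: [0.613, 0.1045, -0.0088]
eef_rot: [-180.0, -0.0, 0.0]
contact_force: [-1.2, 0.3, 2.8]
gripper_width: 0.0235
gripper_force: 25.0
```

Emit:
move_arm(targets=[[[0,0,0],[0,0,0]],[[0,0,0],[0,0,0]],[[0,0,-4],[0,0,0]],[[0,0,-9],[0,0,0]],[[0,0,-9],[0,0,0]]])

```text
time_s: 27.85
tcp_pos: [0.6158, 0.1056, 0.0852]
eef_rot: [-179.8, -0.4, 0.0]
contact_force: [-0.6, 0.6, -1.1]
gripper_width: 0.0232
gripper_force: 25.0
```

Emit:
move_arm(targets=[[[-2,4.6,0],[0,0,0]],[[-4.3,10,0],[0,0,0]],[[-6.6,15.3,0],[0,0,0]],[[-8.9,20.6,0],[0,0,0]],[[-11,25.5,0],[0,0,0]]])

```text
time_s: 28.48
tcp_pos: [0.5016, -0.152, 0.0804]
eef_rot: [-180.0, 0.0, 0.0]
contact_force: [0.9, -1.1, -0.4]
gripper_width: 0.0233
gripper_force: 25.0
```

Emit:
move_arm(targets=[[[-2.3,5.3,0],[0,0,0]],[[-4.5,10.5,0],[0,0,0]],[[-6.4,14.6,0],[0,0,0]],[[-6.4,14.6,2],[0,0,0]],[[-6.4,14.6,5],[0,0,0]]])

```text
time_s: 29.1
tcp_pos: [0.439, -0.2974, 0.0305]
eef_rot: [180.0, -0.1, -0.1]
contact_force: [0.5, 0.5, -1.4]
gripper_width: 0.023
gripper_force: 25.0
```

Emit:
move_arm(targets=[[[0,0,0],[0,0,0]],[[0,0,2],[0,0,0]]])

```text
time_s: 29.35
tcp_pos: [0.4405, -0.2969, 0.0123]
eef_rot: [179.9, -0.1, 0.1]
contact_force: [1.2, -0.7, -1.3]
gripper_width: 0.023
gripper_force: 25.0
```

Emit:
move_arm(targets=[[[0,0,1],[0,0,0]],[[0,0,1.7],[0,0,0]],[[0,0,2.0],[0,0,0]],[[0,0,2.0],[0,0,0]]])

```text
time_s: 29.85
tcp_pos: [0.4392, -0.2965, -0.0088]
eef_rot: [180.0, -0.0, 0.0]
contact_force: [-0.4, 1.2, -0.5]
gripper_width: 0.0231
gripper_force: 25.0
```

Emit:
move_arm(targets=[[[0,0,0],[0,0,0]],[[0,0,0],[0,0,0]],[[0,0,0],[0,0,0]],[[0,0,0],[0,0,0]]], jaw=6)

```text
time_s: 30.35
tcp_pos: [0.4391, -0.2965, -0.0089]
eef_rot: [180.0, -0.0, 0.0]
contact_force: [-0.3, -0.1, -0.5]
gripper_width: 0.0572
gripper_force: 0.0
```

Emit:
move_arm(targets=[[[0,0,-5],[0,0,0]],[[0,0,-10],[0,0,0]],[[-3,5,-14],[0,0,0]],[[-6,9,-14],[0,0,0]],[[-8,14,-14],[0,0,0]]])

```text
time_s: 30.98
tcp_pos: [0.3583, -0.4377, 0.1325]
eef_rot: [179.9, -0.1, 0.1]
contact_force: [1.0, 0.2, -0.3]
gripper_width: 0.0599
gripper_force: 0.0
```

```bash
python3 - <<'E'
from h import *
d=viewer.capture("scene");cv2.imwrite("pics/end.png",d["image"]);print(r.get_state()["tcp_pos"])
E
```

```text
[ 0.35634659 -0.44220124  0.13164968]
```

View pics/end.png

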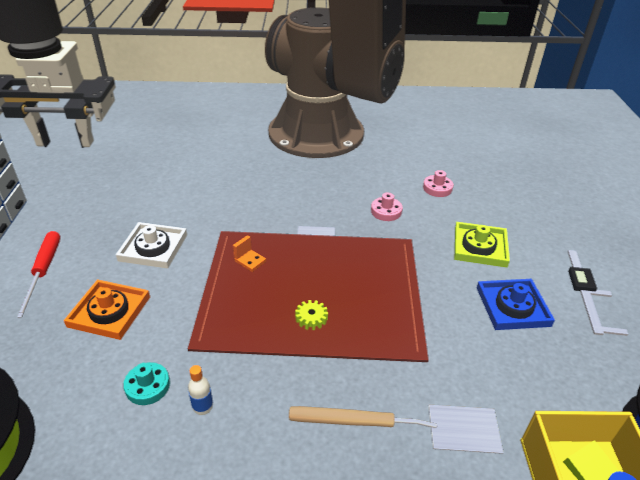

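All four wheels lie flat in their own trays: white (152,241), orange (107,306), lime (481,241), blue (517,300). The gear and bracket have not moved.

```bash
python3 -c "
from plant import r
print(r.close_job())"
```

```text
the job is handed in; nothing more can be done
None
```

All four wheels lie flat, hub up, in the trays of their own colour, the gear and bracket are where they were, and the job is handed in at about 31 s.

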